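Clamp a chicory head for trimming

TASK

Pull the yellow lock plug up out of the clamp and leave it in the empty blue tray. Then pump the clamp's orange trigger towards the chicory head and back, as often as needed, until the black sprung pad grips the head firmly against the rubber-faced block without bruising it; do not push the jaw by hand. Finish while still holding the trigger pushed so that the head stays gripped, and leave the loose things around the clamp where they are.

Things in the scene. Friction and masses are not known exactly. Their poses are not given: they have to be found in the camera images.
- clamp: Bench clamp, fixed: steel base 170 x 330 x 12 mm, red and black housing 56 mm high. Origin on the bench, 20 mm in +x from the base's middle. Axes: z up, y along the toothed bar from the housing towards the chicory head, x across it; the lock plug is on the -x side. The red jaw (82 mm tall) stays at least 50 mm in +y from the trigger.
- jaw (a joint): Travel of the red jaw along the clamp's +y, 0 (back) to 0.075 m. The pad meets the head at about 0.053; starts at 0.004 to 0.028. Friction (2.5 N) keeps it where it is when the trigger goes back, but nothing locks it: the pad's squeeze then falls to 2.5 N or less.
- pad (a joint): How far the black pad is pushed back into the jaw: 0 free, at most 0.014 m. Its spring gives 1.8 N per mm, so this shows the squeeze on the head: 5 N (just firm) at 2.8 mm, 20 N (bruises) at 11 mm. Aim for about 10 N, 5 to 6 mm.
- plug: The yellow lock plug, round, 94 mm tall: grip 24 mm across and 38 mm high on a steel shaft 14 mm across and 56 mm long. Origin at the centre of its foot, z up along it. It stands in the black socket with 33 mm of shaft inside, held by a sprung ball in a groove: pull straight up with about 5 to 8 N.
- plug_head (a point): Centre of the plug's yellow grip, 75 mm above its foot; when seated 87 mm above the bench (the grip reaches from 68 to 106 mm). A yellow bar of the ratchet lies beside the neck on the clamp's -y side, 58 to 66 mm above the bench: grip no lower than this point, best with the fingers on the clamp's -y and +y sides.
- anvil: The black rubber face of the red fixed block that the head is pressed against, 100 x 6 x 40 mm; origin at the centre of its lower edge, 33 mm above the bench.
- head_center (a point): Centre of the cream and yellow chicory head to be clamped, 46 mm thick, about 140 mm long, lying along the clamp's x in a white cradle against the rubber face; about 53 mm above the bench.
- head: The same chicory head; its origin is on its underside, below the centre.
- socket_mouth (a point): Centre of the socket's mouth, 45 mm above the bench, on the clamp's -x side; the hole is 33 mm deep.
- tray_floor (a point): Centre of the inside floor (4 mm above the bench) of the empty blue tray, 120 (x) x 110 (y) mm, walls 4 mm thick and 28 mm high, fixed to the bench.
- scale: Grey bench scale with a steel plate, 120 x 110 x 34 mm, fixed. Bystander; origin under its centre.
- sanitiser: White bottle with a blue cap, 60 mm across, 160 mm tall, standing on the bench. Bystander; origin under its centre.
- head2_center (a point): Centre of a second chicory head, 42 mm thick, about 130 mm long, lying loose on the bench. Bystander.
- brush: Hand brush lying on the bench beyond the clamp. Bystander; origin on its underside.
- pad_face (a point): Centre of the front face of the black rubber pad (54 x 8 x 34 mm), which sits on a sprung brass stem in front of the red jaw (60 x 16 x 60 mm); 53 mm above the bench.
- trigger_grip (a point): Middle of the upright orange trigger on the housing, 92 mm above the bench, axes as the clamp; it moves with the trigger. The trigger is 26 mm across the bar (x), 22 mm along it (y) and reaches from 60 to 116 mm above the bench. Pinch it from above with the fingers on its -x and +x sides; it slides along the clamp's y.
- trigger (a joint): Travel of the trigger along the clamp's +y (towards the head): 0 home, 0.022 m fully pumped. Its ratchet (16 mm teeth) takes the jaw along 1:1 once a tooth is caught and leaves it behind on the way back. A full stroke from home usually moves the jaw 16 mm (the first 6 to 22). Push: about 6 N for the free jaw, then 6 N plus the pad's squeeze. A 3 to 4 N spring brings it home. Locked by the plug.
There are look-alikes about, which are no part of the job. Several things have the shape of the plug; the one meant has the colours described above. Leave any turquoise look-alike of the head alone.

How it is judged:
On the way, in this order (a step that is already met when the one before it is completed fails the run):
1. the lock plug is pulled clear of its socket (z of plug in the frame of socket_mouth above 0.003 m), for 0.1 s.
2. the plug lies in the blue tray, let go (horizontal distance between each of plug_head, plug and tray_floor below 0.075 m and height (world z) of plug below 0.05 m and contact force between the fingers and plug below 0.1 N and linear speed of plug below 0.05 m/s), for 0.2 s.
3. the pad has come to grip the head with the trigger pushed (contact force between pad and head above 5 N and value of joint trigger above 0.001 m), for 0.2 s.
At the end, for the whole second after the job is handed in: The fingers still hold the trigger (over 2 N, pushed at least 1 mm); the pad presses the head with 5 to 20 N against the rubber face (over 3 N there), head within 20 mm of its start, jaw at rest; the plug's foot and grip are within 75 mm of the tray's centre, foot below 50 mm (all of step 3 and contact force between pad and head below 20 N and contact force between head and anvil above 3 N and contact force between the fingers and trigger above 2 N and distance of head_center from where it was at the start of the episode below 0.02 m and velocity of joint jaw below 0.01 m/s and horizontal distance between each of plug_head, plug and tray_floor below 0.075 m and height (world z) of plug below 0.05 m); the arm keeps its last pose, push and grip.
It fails at once if the head is squeezed with more than 20 N (bruised) (contact force between pad and head above 20 N).
It fails at once if the jaw or pad is pushed by hand (contact force between any of the fingers, the arm and jaw above 3 N).
It fails at once if a bystander is disturbed (distance of any of sanitiser, head2_center, brush from where it was at the start of the episode above 0.03 m).
It also fails if it takes over 64 s, if anything falls off the work surface, if the arm or the gripper's body presses on something with over 40 N, if the wrist force passes 120 N, or if a joint passes its speed limit or range.

ROBOT

A 6-joint arm with a two-finger parallel gripper is mounted at the origin on the work surface. World frame = base frame: x ahead of the robot, y to its left, z up, the work surface at z = 0. Lengths are in m, angles in rad, forces in N, time in s.
With the tool pointing down it reaches from about 0.25 to 0.775 m from the base axis. Payload 4 kg.
Tool frame: the origin (TCP) lies at the very end of the fingers, on their centre line; the grasp point (between the pads) lies 19 mm behind it (robot.hold_point_z is the distance from the TCP to the grasp point, in m); z points along the fingers, y is the line along which they close (so a half turn about z gives the same grasp; the last joint's range is limited). The gripper opens to 94 mm and grips with 3 to 60 N. Pads are 16 mm wide; open, the fingers measure 119 mm over their backs; the gripper's body (75 mm by 177 mm) begins 78 mm behind the grasp point.
Start: joints at [-1.253, 0.087, 1.371, -0, 1.684, -0.103], TCP at [0.225, -0.502, 0.206] pointing down, gripper open.
Joint ranges: [-3.1, 3.1], [-0.76, 2.03], [0.27, 2.55], [-1.08, 4.22], [0.17, 2.65], [-2.57, 2.57]. Speed limits (rad/s): [2.79, 2.79, 3.14, 3.14, 3.14, 3.14].

INTERFACE

Orientations are given as [roll, pitch, yaw] about the fixed x, y, z axes, in that order (R = Rz(yaw) Ry(pitch) Rx(roll)).
In Python, from bench import robot gives the robot as it stands.
- The arm moves only by the tool carry_out, never from a script. Its argument "steps" is a list of rows, each a list of 3 entries, a list of its own where there are three numbers: the shift along the tool's x, y, z in m, then the turn about the tool's z in units of 10 degrees (1.0 is 10 degrees), then the closure, from -1 (fully open) to 1 (shut). In form: [[[tx, ty, tz], roll, jaw], ...]. A call has 1 to 10 rows; each row is the pose to reach, as a shift and turn from the pose commanded when the call began, along the tool's axes at that moment; what a row does not reach only later rows make up. A row lasts 1/8 s, in which the tool goes at most 62.5 mm and 10.7 degrees, less where a joint would pass 70% of its speed; a pose out of reach is approached as far as the arm can. A call with a gripper value outside its range is refused whole. The fingers move at their own pace and stop on an object; the grip force is fixed at half the most. Time passes only in rows, so rows that repeat a pose let the fingers close. It gives the time, the measured TCP pose, the force, the opening and the grip force at its end, in the units of the state.
- robot.get_obs(): the state, without advancing time (a new reading comes with each control period).
- robot.snapshot(name): name is "side" or "top"; returns a dict with "image" (384x512x3 uint8, red, green, blue), "z_map" (384x512 float32, m along the optical axis (not along the pixel's ray), 0 where there is no reading), "mtx" (3x3 intrinsics, pixels), "R" (3x3) and "t" (3): a world point X has camera coordinates R X + t. Camera axes: x right, y down, z forward; pixel columns grow to the right and rows downward; lengths in m; the calibration is good to about 2 mm. A picture is of the moment at which its call begins.
- robot.close_job(): hands the job in; it is judged then, once.
The state is a dict: "time": time; "joint_positions": joint angles; "qvel": joint speeds; "joint_torque": joint torques, N m; "tool_pos": TCP position; "ee_rot": TCP orientation; "wrist_force": force on the tool from outside, world axes, zero at the start; "wrist_torque": the same for the moment, N m; "width": finger opening in m; "finger_force": force on a finger pad.
Only numpy, scipy, OpenCV 4.12 (cv2) and the standard library are available. Lean on these libraries where they do the work, as an engineer would, in place of code of your own. Each camera call takes 0.05 s, during which the arm holds its last target. There are 200 camera calls.

## Working session

There is one attempt and no reset: what is moved stays moved. The work goes in short steps, Python scripts to look and compute and a tool call to move; the robot and the scene stay as the last step left them, time stands still between calls to the robot, and variables do not carry over. Pictures are saved under pics/ and viewed, at most 10 in all, crops included, and the job is handed in when it is done.

Besides the shell and the picture viewer there is one more tool, called after ">>>" by a JSON object that holds its "name" and its "arguments". carry_out: Moves the arm, as the interface text tells. Its arguments: {"type":"object","properties":{"steps":{"type":"array","items":{"type":"array"}}},"required":["steps"]}

```bash
mkdir -p pics; ls; cat > h.py <<'E'
import numpy as np, cv2
from bench import robot
def snap(n):
    s=robot.snapshot(n); return s
def world(s):
    z=s["z_map"]; h,w=z.shape; u,v=np.meshgrid(np.arange(w),np.arange(h))
    K=s["mtx"]; c=np.stack([(u-K[0,2])/K[0,0]*z,(v-K[1,2])/K[1,1]*z,z],-1)
    return (c-s["t"])@s["R"]   # R^T (c-t)
def save(s,f,box=None,k=1):
    im=s["image"][...,::-1]
    if box: x0,y0,x1,y1=box; im=im[y0:y1,x0:x1]
    cv2.imwrite("pics/"+f,cv2.resize(np.ascontiguousarray(im),None,fx=k,fy=k,interpolation=cv2.INTER_CUBIC))
E
python3 - <<'E'
from h import *
for n in("top","side"):
    s=snap(n); save(s,n+"0.png",None,1.5); np.savez(n+"0.npz",**s)
    print(n,-s["R"].T@s["t"],s["R"][2])
print(robot.get_obs())
E
```

```text
pics
top [0.32733455 0.06611149 1.08672132] [ 0.20037263  0.00244586 -0.97971671]
side [ 0.26495288 -0.56070558  0.77568935] [ 0.2643965   0.65371359 -0.7090508 ]
{'time': 0.1, 'joint_positions': array([-1.25310937e+00,  8.79131970e-02,  1.37211211e+00, -1.16302595e-05,
        1.68357857e+00, -1.03102426e-01]), 'qvel': array([ 0.00109638, -0.00113569, -0.00393877,  0.00051973, -0.00163238,
        0.00101095]), 'joint_torque': array([ 2.74514488e-03, -3.41250944e+01, -3.03301799e+01,  7.19816750e-02,
        3.04266158e-02, -1.03326759e-04]), 'tool_pos': array([ 0.22450092, -0.50155588,  0.2043991 ]), 'ee_rot': array([-3.13959092e+00, -1.95497420e-04,  4.20787889e-01]), 'wrist_force': array([ 0.11309645,  0.17942778, -0.54197257]), 'wrist_torque': array([ 0.03768316, -0.00343115,  0.01010807]), 'finger_force': 0.0, 'width': 0.0944725702034175}
```

View pics/top0.png

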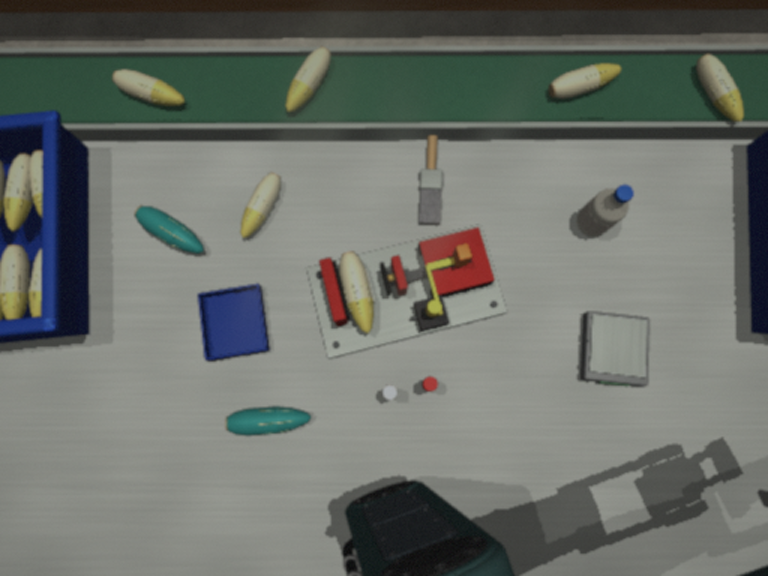

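View pics/side0.png

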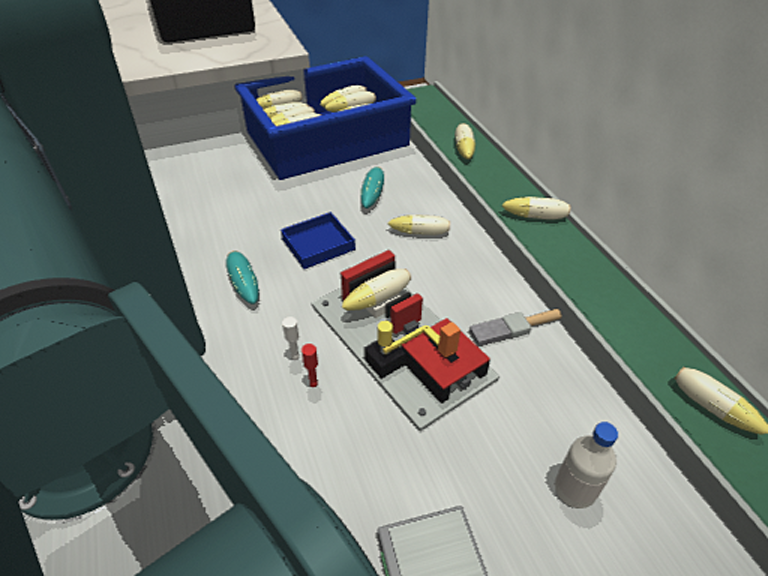

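Top view (1.5x): candidates for the plug are the yellow one in the black socket (435,308), a white one (390,393) and a red one (430,384). I choose the yellow one. The empty blue tray is at (235,322), the orange trigger at (463,254), and the head in its cradle at (356,290). The turquoise look-alikes are at (170,230) and (268,420).

```bash
python3 - <<'E'
from h import *
class L(dict): pass
for n in("top","side"):
    s=dict(np.load(n+"0.npz")); W=world(s); hsv=cv2.cvtColor(s["image"],cv2.COLOR_RGB2HSV); H,S,V=[hsv[...,i].astype(int) for i in range(3)]
    print(n)
    box={"top":(200,145,345,245),"side":(200,160,345,290)}[n]
    m0=np.zeros(H.shape,bool); m0[box[1]:box[3],box[0]:box[2]]=1
    x=W[...,0];y=W[...,1];z=W[...,2]
    def rep(name,m):
        if m.sum()<3: print(name,'none');return
        p=W[m]; print(name,m.sum(),"mean",p.mean(0).round(4),"min",np.percentile(p,3,0).round(4),"max",np.percentile(p,97,0).round(4))
        return p
    yel=m0&(H>22)&(H<34)&(S>120)&(V>60)
    rep("plug top z>.098",yel&(z>.098)&(z<.112)); rep("plug grip",yel&(z>.07)&(z<.112))
    org=m0&(H>6)&(H<20)&(S>120)
    rep("trig top",org&(z>.108)&(z<.122)); rep("trig",org&(z>.06)&(z<.122))
    red=m0&((H<5)|(H>174))&(S>140)
    p=rep("housing top",red&(z>.05)&(z<.062))
    if p is not None: r=cv2.minAreaRect((p[:,:2]*1000).astype(np.float32)); print(r)
    rep("red jaw top",red&(z>.076)&(z<.087))
    for a in(0,):
        blue=(H>105)&(H<130)&(S>150)&(z<.036)&(x>.1)&(x<.5)&(y>.15)&(y<.42)
        p=rep("tray",blue); r=cv2.minAreaRect((p[:,:2]*1000).astype(np.float32)); print(r)
        rep("trayfloor",blue&(z<.01))
    cr=m0&(z>.06)&(z<.09)&(H>15)&(H<40)&~yel
    rep("head",cr)
s=dict(np.load("side0.npz")); save(s,"crop.png",(200,150,345,290),4)
E
```

```text
top
plug top z>.098 75 mean [ 0.4851 -0.0203  0.1072] min [ 0.4746 -0.0297  0.0997] max [ 0.4963 -0.01    0.1111]
plug grip 149 mean [0.4878 0.0216 0.091 ] min [ 0.4732 -0.0308  0.0703] max [0.5421 0.112  0.1095]
trig top 95 mean [ 0.5742 -0.0698  0.1169] min [ 0.5622 -0.08    0.1114] max [ 0.5866 -0.0601  0.1201]
trig 163 mean [ 0.5695 -0.0641  0.1023] min [ 0.5323 -0.08    0.0651] max [ 0.5859 -0.0236  0.1199]
housing top 1120 mean [ 0.5706 -0.0672  0.0574] min [ 0.5231 -0.1176  0.0537] max [ 0.6205 -0.0103  0.0606]
((548.2390747070312, 19.618301391601562), (97.05146026611328, 282.4996337890625), 15.314608573913574)
red jaw top 380 mean [0.5234 0.1169 0.0844] min [0.4686 0.0283 0.0805] max [0.5675 0.1641 0.0868]
tray 1121 mean [0.4536 0.3359 0.0086] min [0.4137 0.2779 0.002 ] max [0.4966 0.3799 0.03  ]
((460.2978210449219, 325.88458251953125), (94.96730041503906, 105.36517333984375), 9.277036666870117)
trayfloor 933 mean [0.4565 0.3349 0.0056] min [0.421  0.2813 0.002 ] max [0.4966 0.3769 0.009 ]
head 725 mean [0.5321 0.1026 0.072 ] min [0.4787 0.0389 0.0619] max [0.5816 0.1353 0.0
[... 413 characters left out ...]
18  0.1178]
housing top 1141 mean [ 0.5646 -0.0677  0.0556] min [ 0.5173 -0.1204  0.0525] max [0.6236 0.0315 0.0587]
((524.4400634765625, -18.033843994140625), (195.77963256835938, 275.8642578125), 55.389530181884766)
red jaw top 386 mean [0.5164 0.102  0.0821] min [ 0.3615 -0.0208  0.0767] max [0.5705 0.1631 0.0858]
tray 772 mean [0.4553 0.3307 0.0103] min [0.412  0.2689 0.0016] max [0.497  0.3849 0.0274]
((460.4342956542969, 326.7148132324219), (96.57494354248047, 113.38172912597656), 9.292659759521484)
trayfloor 471 mean [0.4602 0.3365 0.0042] min [0.4218 0.2706 0.001 ] max [0.4973 0.3838 0.009 ]
head 493 mean [0.5246 0.098  0.07  ] min [ 0.4651 -0.0135  0.0611] max [0.5805 0.1284 0.0768]
```

View pics/crop.png

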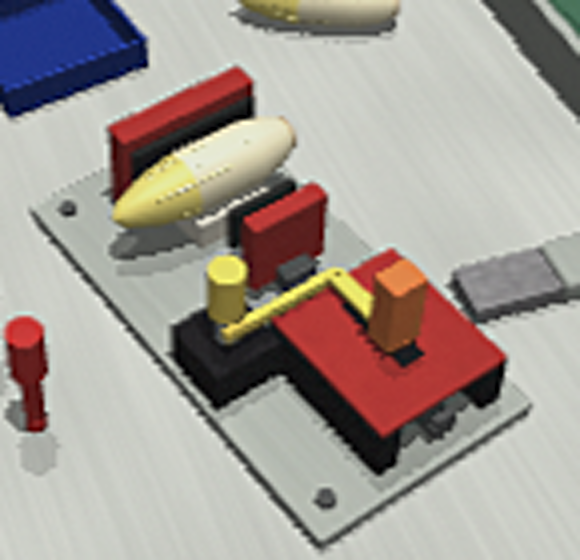

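The close crop shows the yellow round plug in the black socket, with the yellow ratchet bar beside its neck and the orange trigger on the housing, so the choice is confirmed. Next I need the clamp's yaw and the move numbers.

```bash
cat >> h.py <<'E'
from scipy.spatial.transform import Rotation as Ro
def go(p,yaw):
    "shift in tool axes and turn (10-deg units) to TCP p, yaw"
    o=robot.get_obs(); R=Ro.from_euler('xyz',o["ee_rot"])
    d=R.inv().apply(np.array(p)-o["tool_pos"])
    t=-(yaw-o["ee_rot"][2]); t=(t+np.pi)%(2*np.pi)-np.pi
    print("to",p,"shift",d.round(4),"turn",round(np.degrees(t)/10,3))
def st():
    o=robot.get_obs(); print({k:np.round(o[k],4) for k in("time","tool_pos","ee_rot","wrist_force","finger_force","width","joint_positions")})
E
python3 - <<'E'
from h import *
for n in("top","side"):
    s=dict(np.load(n+"0.npz")); W=world(s); hsv=cv2.cvtColor(s["image"],cv2.COLOR_RGB2HSV); H,S=[hsv[...,i].astype(int) for i in(0,1)]
    x,y,z=np.moveaxis(W,-1,0)
    red=((H<5)|(H>174))&(S>140)
    for nm,m in(("housing",red&(z>.05)&(z<.062)&(y<-.0)&(x>.505)),("block",red&(z>.07)&(z<.09)&(y>.11)),("jaw",red&(z>.074)&(z<.09)&(y>0)&(y<.08)&(x>.47))):
        p=(W[m][:,:2]*1000).astype(np.float32); print(n,nm,m.sum(),cv2.minAreaRect(p))
    m=(np.abs(z-.012)<.004)&(S<40)&(x>.4)&(x<.68)&(y>-.16)&(y<.2)
    p=(W[m][:,:2]*1000).astype(np.float32);print("base",cv2.minAreaRect(p))
    b=(H>105)&(H<130)&(S>150)&(z<.036)&(z>.022)&(x>.1)&(x<.56)&(y>.2)&(y<.42)
    p=(W[b][:,:2]*1000).astype(np.float32);print("rim",b.sum(),cv2.minAreaRect(p))
st()
go([.485,-.021,.15],.22)
E
```

```text
top housing 1112 ((571.6131591796875, -65.41521453857422), (96.58735656738281, 105.71728515625), 14.805810928344727)
top block 346 ((517.3521728515625, 147.7726287841797), (105.38986206054688, 21.31393814086914), 14.296038627624512)
top jaw 110 ((546.6038208007812, 36.02823257446289), (56.312591552734375, 12.769651412963867), 14.765775680541992)
base ((541.9680786132812, 20.492538452148438), (260.9878234863281, 357.70782470703125), 0.9057095646858215)
rim 141 ((471.0147399902344, 327.6351318359375), (116.68518829345703, 105.36517333984375), 9.277036666870117)
side housing 1056 ((573.7523803710938, -65.18480682373047), (100.79138946533203, 109.21131896972656), 14.119917869567871)
side block 283 ((518.23291015625, 148.3805389404297), (108.30622100830078, 21.607629776000977), 13.998395919799805)
side jaw 125 ((546.8024291992188, 35.76671600341797), (56.637794494628906, 15.992938995361328), 14.354832649230957)
base ((554.0335693359375, 29.127777099609375), (219.4429168701172, 330.8241882324219), 14.23709774017334)
rim 184 ((471.65869140625, 328.4571533203125), (118.86761474609375, 113.3369369506836), 9.670247077941895)
{'time': np.float64(0.1), 'tool_pos': array([ 0.2245, -0.5016,  0.2044]), 'ee_rot': array([-3.1396e+00, -2.0000e-04,  4.2080e-01]), 'wrist_force': array([ 0.1131,  0.1794, -0.542 ]), 'finger_force': np.float64(0.0), 'width': np.float64(0.0945), 'joint_positions': array([-1.2531,  0.0879,  1.3721, -0.    ,  1.6836, -0.1031])}
to [0.485, -0.021, 0.15] shift [ 0.4341 -0.3321  0.0551] turn 1.15
```

>>> {"name": "carry_out", "arguments": {"steps": [[[0.06, -0.045, 0], 0.3, -1], [[0.11, -0.085, 0], 0.6, -0.5], [[0.16, -0.125, 0], 0.98, 0.05], [[0.21, -0.16, 0], 0.98, 0.05], [[0.26, -0.2, 0], 0.98, 0.05], [[0.31, -0.24, 0], 0.98, 0.05], [[0.36, -0.28, 0.01], 0.98, 0.05], [[0.4, -0.31, 0.02], 0.98, 0.05], [[0.434, -0.332, 0.03], 0.98, 0.05], [[0.434, -0.332, 0.03], 0.98, 0.05]]}}

```text
time: 1.35
tool_pos: [0.485, -0.019, 0.1735]
ee_rot: [-3.14, 0.003, 0.255]
wrist_force: [0.3, 0.1, 0.3]
width: 0.0445
finger_force: 0.0
```

```bash
python3 - <<'E'
from h import *
st(); go([.485,-.021,.073],.25)
s=snap("top"); save(s,"a1.png",(220,130,360,250),4)
E
```

```text
{'time': np.float64(1.35), 'tool_pos': array([ 0.485 , -0.019 ,  0.1735]), 'ee_rot': array([-3.1397,  0.0033,  0.2551]), 'wrist_force': array([0.3451, 0.1192, 0.3148]), 'finger_force': np.float64(0.0), 'width': np.float64(0.0445), 'joint_positions': array([-1.5620e-01, -4.5900e-02,  1.5695e+00,  4.0000e-04,  1.6218e+00,
        1.1594e+00])}
to [0.485, -0.021, 0.073] shift [-0.0002  0.0022  0.1005] turn 0.03
```

>>> {"name": "carry_out", "arguments": {"steps": [[[0, 0.002, 0.03], 0, 0.05], [[0, 0.002, 0.06], 0, 0.05], [[0, 0.002, 0.085], 0, 0.05], [[0, 0.002, 0.1], 0, 0.05], [[0, 0.002, 0.1], 0, 0.05], [[0, 0.002, 0.1], 0, 1], [[0, 0.002, 0.1], 0, 1], [[0, 0.002, 0.1], 0, 1], [[0, 0.002, 0.1], 0, 1]]}}

```text
time: 2.52
tool_pos: [0.4862, -0.0218, 0.0769]
ee_rot: [-3.139, -0.002, 0.25]
wrist_force: [-1.8, 5.3, 5.5]
width: 0.0238
finger_force: 29.8
```

>>> {"name": "carry_out", "arguments": {"steps": [[[0, 0.001, -0.01], 0, 1], [[0, 0.001, -0.02], 0, 1], [[0, 0.001, -0.03], 0, 1], [[0, 0.001, -0.045], 0, 1], [[0, 0.001, -0.06], 0, 1], [[0, 0.001, -0.08], 0, 1], [[0, 0.001, -0.1], 0, 1], [[0, 0.001, -0.1], 0, 1]]}}

```text
time: 3.52
tool_pos: [0.488, -0.0261, 0.1789]
ee_rot: [3.136, -0.006, 0.249]
wrist_force: [-0.5, -0.2, -1.7]
width: 0.0234
finger_force: 29.9
```

```bash
python3 - <<'E'
from h import *
st(); go([.469,.328,.175],.25)
s=snap("side"); save(s,"a2.png",(180,80,345,260),3)
E
```

```text
{'time': np.float64(3.525), 'tool_pos': array([ 0.488 , -0.0261,  0.1789]), 'ee_rot': array([ 3.1363, -0.0062,  0.249 ]), 'wrist_force': array([-0.5325, -0.2426, -1.6664]), 'finger_force': np.float64(29.9251), 'width': np.float64(0.0234), 'joint_positions': array([-0.1678, -0.049 ,  1.5618, -0.0023,  1.6211,  1.1539])}
to [0.469, 0.328, 0.175] shift [ 0.0688 -0.3479  0.0025] turn -0.006
```

View pics/a2.png

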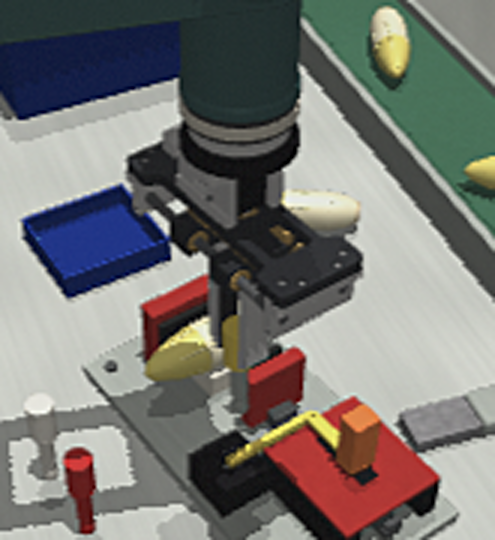

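The picture shows the plug gripped at crop (232,345), clear of the empty socket at (230,470). On to the tray.

>>> {"name": "carry_out", "arguments": {"steps": [[[0.006, -0.03, 0], 0, 1], [[0.015, -0.075, 0], 0, 1], [[0.024, -0.12, 0], 0, 1], [[0.033, -0.165, 0], 0, 1], [[0.042, -0.21, 0], 0, 1], [[0.051, -0.255, 0], 0, 1], [[0.06, -0.3, 0], 0, 1], [[0.066, -0.333, 0], 0, 1], [[0.069, -0.348, 0], 0, 1], [[0.069, -0.348, 0], 0, 1]]}}

```text
time: 4.82
tool_pos: [0.4667, 0.3294, 0.1746]
ee_rot: [3.14, 0.001, 0.251]
wrist_force: [0.1, -0.4, -1.7]
width: 0.023
finger_force: 29.9
```

>>> {"name": "carry_out", "arguments": {"steps": [[[0, 0, 0.025], 0, 1], [[0, 0, 0.05], 0, 1], [[0, 0, 0.075], 0, 1], [[0, 0, 0.09], 0, 1], [[0, 0, 0.097], 0, 1], [[0, 0, 0.1], 0, 1], [[0, 0, 0.1], 0, 1]]}}

```text
time: 5.7
tool_pos: [0.4673, 0.3297, 0.0762]
ee_rot: [-3.141, -0.001, 0.25]
wrist_force: [0.1, 0.4, -0.1]
width: 0.0234
finger_force: 29.9
```

```bash
python3 - <<'E'
from h import *
st(); go([.469,.328,.072],.25)
s=snap("side"); save(s,"a3.png",(160,80,270,200),4)
E
```

```text
{'time': np.float64(5.7), 'tool_pos': array([0.4673, 0.3297, 0.0762]), 'ee_rot': array([-3.1414e+00, -1.3000e-03,  2.4970e-01]), 'wrist_force': array([ 0.1094,  0.4338, -0.0962]), 'finger_force': np.float64(29.9251), 'width': np.float64(0.0234), 'joint_positions': array([ 5.1550e-01,  1.9430e-01,  1.5100e+00, -2.0000e-04,  1.4360e+00,
        1.8367e+00])}
to [0.469, 0.328, 0.072] shift [0.0012 0.0021 0.0042] turn -0.002
```

View pics/a3.png

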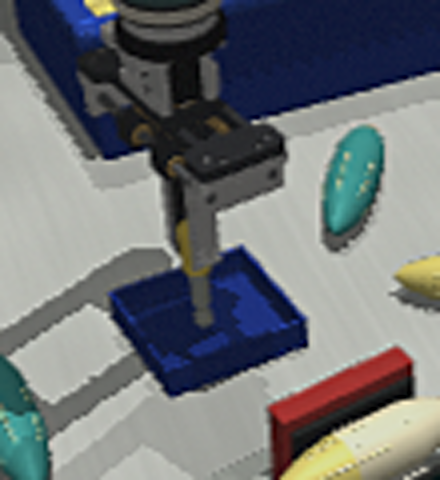

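The plug stands upright mid-tray, with its foot at crop (205,318). The wrist load has gone to about 0, so it is supported and I can release it.

>>> {"name": "carry_out", "arguments": {"steps": [[[0, 0, 0.001], 0, 0.4], [[0, 0, 0.001], 0, 0.2], [[0, 0, 0.001], 0, 0.0], [[0, 0, 0.001], 0, 0.0], [[0, 0, -0.02], 0, 0.0], [[0, 0, -0.05], 0, 0.0], [[0, 0, -0.09], 0, 0.0], [[0, 0, -0.12], 0, 0.0], [[0, 0, -0.12], 0, 0.0]]}}

```text
time: 6.88
tool_pos: [0.4682, 0.3305, 0.1987]
ee_rot: [-3.14, -0.006, 0.25]
wrist_force: [-0.2, 0.7, -0.5]
width: 0.0468
finger_force: 0.0
```

```bash
python3 - <<'E'
from h import *
st(); go([.574,-.070,.195],.25+np.pi/2)
s=snap("side"); W=world(s); hsv=cv2.cvtColor(s["image"],cv2.COLOR_RGB2HSV); H,S=[hsv[...,i].astype(int) for i in(0,1)]
x,y,z=np.moveaxis(W,-1,0)
m=(H>22)&(H<34)&(S>120)&(abs(x-.469)<.09)&(abs(y-.328)<.09)&(z<.13)
print(m.sum(),W[m].mean(0),W[m].min(0),W[m].max(0))
E
```

```text
{'time': np.float64(6.875), 'tool_pos': array([0.4682, 0.3305, 0.1987]), 'ee_rot': array([-3.1399, -0.0065,  0.2498]), 'wrist_force': array([-0.2298,  0.6975, -0.5132]), 'finger_force': np.float64(0.0), 'width': np.float64(0.0468), 'joint_positions': array([ 5.1570e-01,  1.3490e-01,  1.3317e+00, -1.0000e-04,  1.6683e+00,
        1.8367e+00])}
to [0.574, -0.07, 0.195] shift [0.0035 0.4142 0.003 ] turn -9.001
88 [0.47001017 0.32410754 0.08395965] [0.45877105 0.31645846 0.00848126] [0.49134596 0.38528022 0.09965169]
```

The plug stands upright in the tray at (0.470, 0.324), let go. Now to the trigger, turning 90°.

>>> {"name": "carry_out", "arguments": {"steps": [[[0, 0.04, 0], -1, 0.0], [[0, 0.09, 0], -2, 0.0], [[0, 0.14, 0], -3, 0.0], [[0.001, 0.19, 0], -4, 0.0], [[0.002, 0.24, 0], -5, 0.0], [[0.003, 0.29, 0], -6, 0.0], [[0.003, 0.34, 0], -7, 0.0], [[0.003, 0.38, 0], -8, 0.0], [[0.003, 0.414, 0.003], -9, 0.0], [[0.003, 0.414, 0.003], -9, 0.0]]}}

```text
time: 8.18
tool_pos: [0.5709, -0.0726, 0.189]
ee_rot: [-3.137, -0.002, 1.816]
wrist_force: [-0.4, 1.0, 0.1]
width: 0.0468
finger_force: 0.0
```

```bash
python3 - <<'E'
from h import *
st(); go([.574,-.071,.079],.25+np.pi/2)
E
```

```text
{'time': np.float64(8.175), 'tool_pos': array([ 0.5709, -0.0726,  0.189 ]), 'ee_rot': array([-3.1365e+00, -2.2000e-03,  1.8161e+00]), 'wrist_force': array([-0.3679,  0.955 ,  0.1032]), 'finger_force': np.float64(0.0), 'width': np.float64(0.0468), 'joint_positions': array([-2.2480e-01,  1.5200e-01,  1.3316e+00, -3.0000e-04,  1.6635e+00,
       -4.7010e-01])}
to [0.574, -0.071, 0.079] shift [0.0006 0.0039 0.11  ] turn -0.027
```

>>> {"name": "carry_out", "arguments": {"steps": [[[0, 0.003, 0.02], 0, 0.0], [[0, 0.003, 0.05], 0, 0.0], [[0, 0.003, 0.08], 0, 0.0], [[0, 0.003, 0.1], 0, 0.0], [[0, 0.003, 0.11], 0, 0.0], [[0, 0.003, 0.11], 0, 0.0], [[0, 0.003, 0.11], 0, 1], [[0, 0.003, 0.11], 0, 1], [[0, 0.003, 0.11], 0, 1]]}}

```text
time: 9.3
tool_pos: [0.5762, -0.07, 0.0836]
ee_rot: [3.138, 0.001, 1.82]
wrist_force: [2.3, 1.5, 1.3]
width: 0.026
finger_force: 30.0
```

```bash
python3 - <<'E'
from h import *
st()
s=snap("side"); save(s,"a4.png",(180,80,345,260),3)
E
```

```text
{'time': np.float64(9.3), 'tool_pos': array([ 0.5762, -0.07  ,  0.0836]), 'ee_rot': array([3.1384e+00, 1.0000e-03, 1.8204e+00]), 'wrist_force': array([2.2806, 1.4799, 1.2909]), 'finger_force': np.float64(30.0067), 'width': np.float64(0.026), 'joint_positions': array([-2.1900e-01,  2.0570e-01,  1.4812e+00,  6.0000e-04,  1.4515e+00,
       -4.6870e-01])}
```

View pics/a4.png

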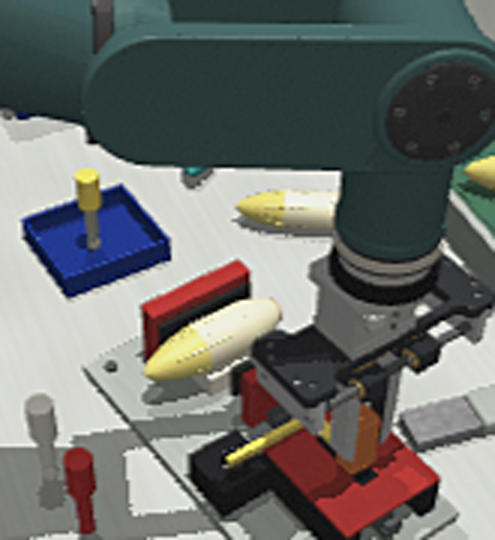

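The fingers pinch the orange trigger at crop (360,440). The plug is still upright in the tray at (90,205), and the jaw is partly visible at (255,395). I'll do one stroke, then measure the jaw in the side view.

>>> {"name": "carry_out", "arguments": {"steps": [[[0.005, 0, 0], 0, 1], [[0.01, 0, 0], 0, 1], [[0.015, 0, 0], 0, 1], [[0.02, 0, 0], 0, 1], [[0.023, 0, 0], 0, 1], [[0.023, 0, 0], 0, 1], [[0.023, 0, 0], 0, 1]]}}

```text
time: 10.22
tool_pos: [0.571, -0.0499, 0.0836]
ee_rot: [3.138, 0.005, 1.82]
wrist_force: [5.6, -4.4, 0.8]
width: 0.0257
finger_force: 30.0
```

```bash
cat >> h.py <<'E'
cy=np.array([-.247,.969,0]); cx=np.array([.969,.247,0]); T0=np.array([.5762,-.070,0])
def jaw(s,show=False):
    W=world(s)-T0; z=W[...,2]; u=W@cy; v=W@cx
    hsv=cv2.cvtColor(s["image"],cv2.COLOR_RGB2HSV); H,S,V=[hsv[...,i].astype(int) for i in range(3)]
    zone=(abs(v)<.07)&(u>.06)&(u<.2)
    m=zone&((H<5)|(H>174))&(S>140)&(z>.062)&(z<.09)&(v<.035)&(u<.19)
    m&=~((u>.205))
    for nm,mm in(("red jaw",m),("black pad",zone&(V<45)&(z>.045)&(z<.075)&(u<.2)),("head",zone&(H>15)&(H<40)&(S>30)&(V>90)&(z>.045)&(z<.085)&(abs(v)<.03))):
        if mm.sum()>3: print(nm,mm.sum(),"u",np.percentile(u[mm],[2,25,50,75,98]).round(4),"v",np.percentile(v[mm],[2,98]).round(3))
def push(): o=robot.get_obs(); print("t",o["time"],"trig",round(float((o["tool_pos"]-T0)@cy),4),"x-off",round(float((o["tool_pos"]-T0)@cx),4),"Fy",round(float(o["wrist_force"]@cy),2),"Fx",round(float(o["wrist_force"]@cx),2))
E
python3 - <<'E'
from h import *
for f in("top0","side0"): print(f); jaw(dict(np.load(f+".npz")))
push()
for n in("side","top"): print(n); jaw(snap(n))
push()
E
```

```text
top0
red jaw 116 u [0.1044 0.1076 0.1108 0.1139 0.1165] v [-0.029  0.024]
black pad 38 u [0.085  0.1333 0.1345 0.136  0.1364] v [-0.068  0.016]
head 266 u [0.1196 0.1696 0.177  0.1924 0.1996] v [-0.029  0.029]
side0
red jaw 192 u [0.1018 0.1032 0.1049 0.1101 0.117 ] v [-0.031  0.024]
black pad 63 u [0.0624 0.1306 0.1314 0.1329 0.1346] v [-0.057  0.023]
head 242 u [0.0626 0.166  0.1692 0.1749 0.1977] v [-0.029  0.029]
t 10.225 trig 0.0208 x-off -0.0 Fy -5.63 Fx 4.37
side
red jaw 47 u [0.109  0.11   0.1116 0.1169 0.1228] v [-0.031 -0.016]
black pad 43 u [0.0606 0.0759 0.1372 0.139  0.1418] v [-0.068 -0.017]
head 155 u [0.0629 0.1646 0.1678 0.177  0.1994] v [-0.029  0.021]
top
red jaw 97 u [0.1119 0.1146 0.1175 0.1203 0.1228] v [-0.027  0.024]
black pad 41 u [0.1364 0.1393 0.1405 0.1421 0.1428] v [-0.028  0.013]
head 275 u [0.0784 0.1691 0.1769 0.1924 0.1995] v [-0.029  0.029]
t 10.325 trig 0.0208 x-off -0.0 Fy -5.61 Fx 3.61
```

Stroke 1 moved the jaw about 7 mm, with 5.6 N of push. About 20 mm remain to contact. Second stroke: back home, then forward.

>>> {"name": "carry_out", "arguments": {"steps": [[[-0.008, 0, 0], 0, 1], [[-0.016, 0, 0], 0, 1], [[-0.023, 0, 0], 0, 1], [[-0.024, 0, 0], 0, 1], [[-0.024, 0, 0], 0, 1]]}}

```text
time: 10.95
tool_pos: [0.5762, -0.07, 0.0836]
ee_rot: [3.139, -0.002, 1.821]
wrist_force: [4.1, 3.3, 5.2]
width: 0.0257
finger_force: 30.0
```

```bash
python3 - <<'E'
from h import *
push(); jaw(snap("top"))
E
```

```text
t 10.95 trig -0.0 x-off -0.0 Fy 2.16 Fx 4.83
red jaw 99 u [0.1108 0.1147 0.118  0.1209 0.1227] v [-0.027  0.023]
black pad 23 u [0.1389 0.14   0.1411 0.1421 0.1427] v [-0.027  0.013]
head 271 u [0.126  0.1693 0.177  0.1924 0.1995] v [-0.029  0.029]
```

>>> {"name": "carry_out", "arguments": {"steps": [[[0.005, 0, 0], 0, 1], [[0.01, 0, 0], 0, 1], [[0.015, 0, 0], 0, 1], [[0.02, 0, 0], 0, 1], [[0.023, 0, 0], 0, 1], [[0.024, 0, 0], 0, 1], [[0.024, 0, 0], 0, 1]]}}

```text
time: 11.88
tool_pos: [0.571, -0.0499, 0.0836]
ee_rot: [3.138, 0.005, 1.82]
wrist_force: [8.1, -4.8, 2.6]
width: 0.0258
finger_force: 30.0
```

```bash
python3 - <<'E'
from h import *
push(); jaw(snap("top")); jaw(snap("side"))
E
```

```text
t 11.875 trig 0.0207 x-off -0.0 Fy -6.7 Fx 6.66
red jaw 112 u [0.1267 0.1297 0.133  0.1362 0.1385] v [-0.03   0.023]
black pad 30 u [0.1525 0.1554 0.1563 0.1576 0.1585] v [-0.028  0.012]
head 295 u [0.0775 0.1672 0.1757 0.1918 0.1993] v [-0.029  0.029]
red jaw 43 u [0.1241 0.1255 0.1275 0.1329 0.1395] v [-0.031 -0.017]
black pad 52 u [0.0651 0.0751 0.1532 0.1544 0.1572] v [-0.067 -0.01 ]
head 132 u [0.0626 0.1592 0.1708 0.1825 0.1983] v [-0.029  0.024]
```

The jaw advanced about 16 mm to u=0.133, leaving roughly 4–5 mm to contact. Third stroke, in stages.

>>> {"name": "carry_out", "arguments": {"steps": [[[-0.008, 0, 0], 0, 1], [[-0.016, 0, 0], 0, 1], [[-0.023, 0, 0], 0, 1], [[-0.024, 0, 0], 0, 1], [[-0.024, 0, 0], 0, 1]]}}

```text
time: 12.6
tool_pos: [0.5761, -0.07, 0.0836]
ee_rot: [3.139, -0.001, 1.821]
wrist_force: [4.2, 2.7, 4.9]
width: 0.0256
finger_force: 30.0
```

>>> {"name": "carry_out", "arguments": {"steps": [[[0.004, 0, 0], 0, 1], [[0.008, 0, 0], 0, 1], [[0.011, 0, 0], 0, 1], [[0.012, 0, 0], 0, 1], [[0.012, 0, 0], 0, 1]]}}

```text
time: 13.22
tool_pos: [0.574, -0.0614, 0.0836]
ee_rot: [3.138, 0.005, 1.82]
wrist_force: [6.9, -4.5, 2.9]
width: 0.026
finger_force: 30.0
```

```bash
python3 - <<'E'
from h import *
push(); jaw(snap("top")); 
E
```

```text
t 13.225 trig 0.0089 x-off -0.0 Fy -6.07 Fx 5.58
red jaw 122 u [0.1294 0.1331 0.1367 0.1401 0.1428] v [-0.03   0.024]
black pad 19 u [0.1556 0.1589 0.1595 0.1607 0.1613] v [-0.028  0.013]
head 289 u [0.0642 0.1676 0.1758 0.1918 0.1993] v [-0.029  0.029]
```

>>> {"name": "carry_out", "arguments": {"steps": [[[0.001, 0, 0], 0, 1], [[0.002, 0, 0], 0, 1], [[0.003, 0, 0], 0, 1], [[0.003, 0, 0], 0, 1]]}}

```text
time: 13.78
tool_pos: [0.5736, -0.0597, 0.0836]
ee_rot: [3.138, 0.007, 1.819]
wrist_force: [7.7, -6.1, 1.9]
width: 0.026
finger_force: 30.0
```

```bash
python3 - <<'E'
from h import *
push(); jaw(snap("top")); 
E
```

```text
t 13.775 trig 0.0106 x-off -0.0 Fy -7.8 Fx 5.94
red jaw 120 u [0.1311 0.1349 0.1384 0.1417 0.1442] v [-0.03   0.024]
black pad 23 u [0.1557 0.1588 0.16   0.1606 0.1614] v [-0.027  0.016]
head 288 u [0.0651 0.168  0.1763 0.1919 0.1994] v [-0.029  0.028]
```

Contact has been made: the pad stopped at u=0.160 while the jaw moved on. Squeezing further in steps.

>>> {"name": "carry_out", "arguments": {"steps": [[[0.001, 0, 0], 0, 1], [[0.002, 0, 0], 0, 1], [[0.003, 0, 0], 0, 1], [[0.004, 0, 0], 0, 1], [[0.005, 0, 0], 0, 1], [[0.005, 0, 0], 0, 1]]}}

```text
time: 14.58
tool_pos: [0.5729, -0.057, 0.0836]
ee_rot: [3.138, 0.011, 1.818]
wrist_force: [9.0, -11.9, 1.8]
width: 0.026
finger_force: 30.0
```

```bash
python3 - <<'E'
from h import *
push(); jaw(snap("top")); push()
E
```

```text
t 14.575 trig 0.0135 x-off -0.0 Fy -13.75 Fx 5.79
red jaw 119 u [0.134  0.1374 0.1408 0.1441 0.1468] v [-0.031  0.023]
black pad 26 u [0.155  0.1583 0.1595 0.1605 0.1611] v [-0.028  0.013]
head 274 u [0.0703 0.169  0.1768 0.1924 0.1995] v [-0.029  0.029]
t 14.625 trig 0.0134 x-off -0.0 Fy -13.28 Fx 6.5
```

>>> {"name": "carry_out", "arguments": {"steps": [[[0.001, 0, 0], 0, 1], [[0.002, 0, 0], 0, 1], [[0.0025, 0, 0], 0, 1], [[0.0025, 0, 0], 0, 1], [[0.0025, 0, 0], 0, 1], [[0.0025, 0, 0], 0, 1]]}}

```text
time: 15.38
tool_pos: [0.5725, -0.0556, 0.0836]
ee_rot: [3.138, 0.013, 1.818]
wrist_force: [10.3, -13.7, -0.5]
width: 0.0258
finger_force: 30.0
```

```bash
python3 - <<'E'
from h import *
push(); s=snap("side"); save(s,"a5.png",(180,80,345,260),3); jaw(snap("top")); push(); print(robot.get_obs()["qvel"].round(4))
E
```

```text
t 15.375 trig 0.0148 x-off -0.0 Fy -15.87 Fx 6.59
red jaw 121 u [0.1351 0.1384 0.1418 0.1452 0.1478] v [-0.03   0.023]
black pad 28 u [0.1549 0.1583 0.1595 0.1606 0.1614] v [-0.028  0.013]
head 261 u [0.0738 0.17   0.1774 0.1929 0.1997] v [-0.029  0.029]
t 15.475 trig 0.0148 x-off -0.0 Fy -16.62 Fx 7.06
[-0.0005  0.0002  0.0002  0.0004  0.0006 -0.0008]
```

View pics/a5.png

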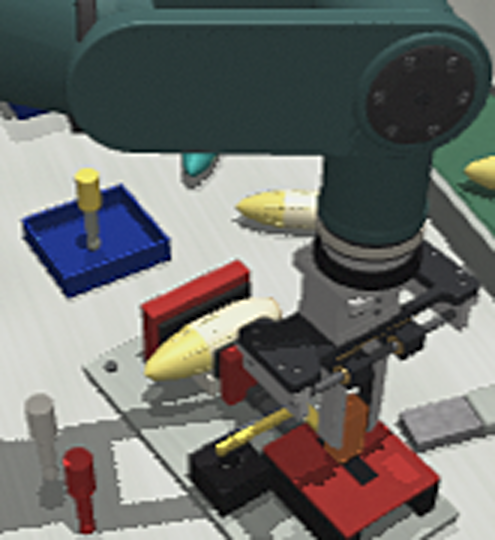

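The head is held against the block by the jaw at crop (235,375), the trigger is still pinched, and the plug stands in the tray at (90,205). The push is 16 N, so the squeeze is about 10 N. Handing in.

```bash
python3 -c "
from bench import robot
print(robot.close_job())"
```

```text
the job is handed in; nothing more can be done
None
```

The job is handed in, with no verdict returned: the yellow plug stands upright in the blue tray, and I finished holding the trigger pushed, with the head gripped at about 10 N (estimated from push force and jaw travel).

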